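Set the drip tray to drain into the sink

ROBOT

A 7-joint arm with a two-finger parallel gripper is mounted at the origin on a cart in front of the work surface, level with it; the furniture and walls round the work are solid. World frame = base frame: x ahead of the robot, y to its left, z up, the work surface at z = 0. Lengths are in m, angles in rad, forces in N, time in s.
With the tool pointing down it reaches from about 0.425 to 0.925 m from the base axis. Payload 6.8 kg.
Tool frame: the origin (TCP) lies on the centre line of the jaws, within the pads' length; the fingertips stand 8 mm ahead of it and the grasp point (between the pads) lies 11 mm behind it (bot.tips_ahead is the distance from the TCP to the fingertips, in m); z points along the fingers, y is the line along which they close (so a half turn about z gives the same grasp; the last joint's range is limited). The gripper opens to 85 mm and grips with 20 to 120 N. Pads are 22 mm wide; open, the fingers measure 114 mm over their backs; the gripper's body (76 mm by 85 mm) begins 54 mm behind the grasp point. The pads swing forward as they close: fully open they stand 13 mm farther back than shut.
Start: joints at [-1.374, 0.477, 0.022, 1.555, -0.011, 1.109, -0.083], TCP at [0.203, 0.644, 0.239] pointing down, gripper open.
Joint ranges: [-2.96, 2.96], [-0.34, 2.1], [-1.41, 1.46], [0.24, 2.44], [-1.37, 4.51], [0.17, 1.92], [-2.96, 2.96]. Speed limits (rad/s): [2.39, 2.39, 3.14, 3.14, 3.14, 3.14, 3.14].

INTERFACE

Orientations are given as a unit quaternion [w, x, y, z].
In Python, from station import bot gives the robot as it stands.
- The arm moves only by the tool send_rows, never from a script. Its argument "deltas" is text: rows parted by semicolons, each of 4 numbers parted by spaces: the shift along the tool's x, y, z in m, then the turn about the tool's z in degrees. In form: x y z spin; .... A call has 1 to 5 rows; each row is the pose to reach, as a shift and turn from the pose commanded when the call began, along the tool's axes at that moment; what a row does not reach only later rows make up. A row lasts 1/10 s, in which the tool goes at most 50 mm and 8.59 degrees, less where a joint would pass 70% of its speed; a pose out of reach is approached as far as the arm can. A call with a gripper value outside its range is refused whole. "claw" is the opening, from 0 (shut) to 1 (fully open), set as the call begins (left out, the last holds). The fingers move at their own pace and stop on an object; "force" is the grip in N (left out, the last holds). Time passes only in rows, so rows that repeat a pose let the fingers close. It gives the time, the measured TCP pose, the force, the opening and the grip force at its end, in the units of the state.
- bot.get_obs(): the state, without advancing time (a new reading comes with each control period).
- bot.read_camera(name): name is "scene" or "top" or "wrist"; returns a dict with "img" (420x560x3 uint8, red, green, blue), "depth" (420x560 float32, m along the optical axis (not along the pixel's ray), 0 where there is no reading), "fx", "fy", "cx", "cy" (pixels), "camera_from_world" (4x4, takes a point from world to camera coordinates). Camera axes: x right, y up, looking along -z (the intrinsics and any distortion apply to the point x, -y, -z); pixel columns grow to the right and rows downward; lengths in m; the calibration is good to about 2 mm. The wrist camera is an equidistant fisheye: a pixel r from the principal point sees the ray r / f radians off the axis. A picture is of the moment at which its call begins.
- bot.hand_in(): hands the job in; it is judged then, once.
Trained networks look in a picture, given as the dict that the camera call returned (one of the last four; its "shot" number tells which), for a name from the list of things; names that differ only in an ending like _2 or _b are one class to them, and where a whole thing is asked for, a point or a joint stands for the part that bears it (a point fixed in the world has none). Each returns a list of dicts, best first, with "confidence" (0 to 1); they miss things now and then, are a little off and sometimes report something else, mostly with a low value. They report only what shows in the picture. A call takes as long as a camera call.
- bot.masks_of(picture, query): "mask" (420x560 bool, what is visible of it).
- bot.landmark_of(picture, query): "xyz" ([x, y, z] in m, in world coordinates, good to about 4 mm: a listed point, or the origin of a listed thing).
The state is a dict: "t": time; "q": joint angles; "joint_vel": joint speeds; "joint_torque": joint torques, N m; "eef_pos": TCP position; "tool_rot": TCP orientation; "contact_force": force on the tool from outside, world axes, zero at the start; "torque": the same for the moment, N m; "gripper_width": opening from 0.0 (shut) to 1.0 (fully open); "grasp_force": force on a finger pad.
Only numpy, scipy, OpenCV 4.12 (cv2) and the standard library are available. Lean on these libraries where they do the work, as an engineer would, in place of code of your own. Each camera call takes 0.05 s, during which the arm holds its last target. There are 200 camera calls.

TASK

The washed glasses are dripping into the grey drip tray, but its spout is turned aside and stops short of the sink. By gentle pushing only, gripping and lifting nothing, swing the spout round until it points straight out from the tray towards the sink, and slide the tray along the worktop until the end of the spout hangs over the sink's edge by about 3 cm, with the tray square to that edge. Do not touch the two glasses, keep them standing on the tray, and leave everything else on the worktop where it is.

Things in the scene. Friction and masses are not known exactly. Their poses are not given: they have to be found in the camera images.
- drip_tray: Loose grey plastic drip tray, 180 mm wide (its x), 200 mm long (its y). Origin: footprint centre at worktop level; y points to the outlet end, facing the sink (world +y within 22 degrees); z up. Walls 4 mm thick from z 6 to 24 mm, corner radius 22, floor at 10.5 on 6 mm rubber feet. 0.4 to 0.75 kg plus glasses; slides at about 3 to 9 N. The glasses stand side by side across its middle.
- swivel (a joint): The spout's upright hinge. 0 = folded along the tray's end wall, pointing to the tray's -x (towards the robot); pi/2 = straight out along the tray's +y; it turns on freely past that to 2.6. From above it opens clockwise. Friction 0.05 N m (under 1 N at the tip); stays where it is left. Starts between 0.65 and 1.25 rad.
- spout_pivot (a point): Point on the spout's hinge axis at worktop level, on the tray, 22 mm outside the outlet end wall (tray frame x 25, y 122 mm): the outlet sits 25 mm to the far side of the middle of that wall.
- spout_tip (a point): Middle of the spout's free end, 80 mm from the hinge axis, 2.5 mm above the worktop. The spout is a straight open grey channel 32 mm wide; its side walls stand from 2.5 to 21 mm above the worktop and run from 20 to 80 mm from the hinge axis.
- sink_edge (a point): Fixed point on the sink's right-hand edge, where the flat worktop (z = 0) ends. The edge is straight and runs along world x 55 mm either side of the point; beyond it, at greater y, is the open bowl, 150 mm deep. Axes as the world's.
- glass_a: Clear drinking tumbler standing upside down on the tray floor, 69 mm across, 100 mm high: the one farther from the robot. Origin: centre of its underside. Not to be touched.
- glass_b: Clear drinking tumbler standing upside down on the tray floor, 69 mm across, 100 mm high: the one nearer the robot. Origin: centre of its underside. Not to be touched.
- sink_plug: Black rubber sink plug with a knob, 49 mm across, 27 mm high, lying near the front edge of the worktop, by the sink; bystander, origin under its centre.
- coffee_cup: Small patterned coffee cup, 58 mm across (89 mm with its handle), 56 mm high, near the front edge to the right of the tray; bystander, origin at the centre of its outline's underside.
- mug: White mug, 92 by 127 mm over the handle, 95 mm high, behind and to the right of the tray; bystander, origin under its centre.
- milk_carton: Milk carton 66 by 100 mm, 182 mm high, at the back; bystander, origin under its centre.
- coffee_press: Small black-caged glass coffee press, 59 by 75 mm, 122 mm high, at the back; bystander, origin under its centre.
- water_bottle: Clear water bottle 65 mm across, 207 mm high, at the back; bystander, origin under its centre.

How it is judged:
At the end, for the whole second after the job is handed in: Spout end 15 to 45 mm past the sink edge and within 55 mm of the sink_edge point along it; swivel 1.43 to 1.71 rad (straight out is 1.57); tray square to the edge within 0.13 rad and flat on the worktop; both glasses upright on its floor; all at rest (y of spout_tip in the frame of sink_edge between 0.015 and 0.045 m and x of spout_tip in the frame of sink_edge between -0.055 and 0.055 m and value of joint swivel between 1.43 and 1.71 rad and angle between the y axis of drip_tray and the y axis of sink_edge, either way round below 0.13 rad and angle between drip_tray's own z axis and vertical below 0.05 rad and height (world z) of drip_tray between -0.006 and 0.006 m and linear speed of each of drip_tray, glass_a, glass_b below 0.01 m/s and angle between each of glass_a, glass_b's own z axis and vertical below 0.1 rad and z of glass_a in the frame of drip_tray between 0.005 and 0.016 m and x of glass_a in the frame of drip_tray between -0.065 and 0.065 m and y of glass_a in the frame of drip_tray between -0.08 and 0.08 m and z of glass_b in the frame of drip_tray between 0.005 and 0.016 m and x of glass_b in the frame of drip_tray between -0.065 and 0.065 m and y of glass_b in the frame of drip_tray between -0.08 and 0.08 m); the robot touches nothing.
It fails at once if the drip tray is lifted or tilted off the worktop (more than 12 mm up, or 6 degrees) (height (world z) of drip_tray above 0.012 m or angle between drip_tray's own z axis and vertical above 0.105 rad).
It fails at once if the tray or its spout is gripped or pushed hard (fingers on it with more than 30 N) (contact force between the fingers and drip_tray above 30 N).
It fails at once if a glass is tipped or lifted off the tray (angle between any of glass_a, glass_b's own z axis and vertical above 0.3 rad or z of any of glass_a, glass_b in the frame of drip_tray above 0.03 m).
It fails at once if the robot touches a glass (more than 1 N) (contact force between any of the arm, the fingers and glass_a above 1 N or contact force between any of the arm, the fingers and glass_b above 1 N).
It fails at once if another thing on the worktop is shifted by more than 25 mm (distance of any of sink_plug, coffee_cup, mug, milk_carton, coffee_press, water_bottle from where it was at the start of the episode above 0.025 m).
It also fails if it takes over 54 s, if anything falls off the work surface, if the arm or the gripper's body presses on something with over 40 N, if the wrist force passes 120 N, or if a joint passes its speed limit or range.

## Working session

There is one attempt and no reset: what is moved stays moved. The work goes in short steps, Python scripts to look and compute and a tool call to move; the robot and the scene stay as the last step left them, time stands still between calls to the robot, and variables do not carry over. Pictures are saved under pics/ and viewed, at most 10 in all, crops included, and the job is handed in when it is done.

Besides the shell and the picture viewer there is one more tool, called after "Call:" by a JSON object that holds its "method" and its "body". send_rows: Moves the arm, as the interface text tells. Its arguments: {"type":"object","properties":{"deltas":{"type":"string"},"claw":{"type":"number"},"force":{"type":"number"}},"required":["deltas"]}

```bash
mkdir -p pics; cat > h.py <<'E'
from station import bot
import numpy as np, cv2
def look(cam,names,save=None):
    p=bot.read_camera(cam)
    if save: cv2.imwrite('pics/'+save,p['img'][:,:,::-1])
    for n in names:
        for d in bot.landmark_of(p,n)[:2]: print(cam,n,np.round(d['xyz'],3),round(d['confidence'],2))
    return p
E
python3 - <<'E'
from h import *
o=bot.get_obs();print(o['t'],o['eef_pos'],o['tool_rot'],o['contact_force'])
look('top',['drip_tray','spout_pivot','spout_tip','sink_edge','glass_a','sink_plug','coffee_cup','mug','milk_carton','coffee_press','water_bottle'],'top.png')
look('scene',['drip_tray','spout_pivot','spout_tip','sink_edge','glass_a'],'scene.png')
E
```

```text
0.0 [0.20238621 0.64332275 0.23831422] [-8.56025473e-05  1.51800247e-01  9.88410756e-01 -9.24375284e-04] [-0.12286651  0.49030154  0.23781737]
top drip_tray [ 0.496  0.108 -0.002] 0.7
top drip_tray [0.788 0.189 0.001] 0.37
top spout_pivot [0.528 0.225 0.   ] 0.87
top spout_tip [0.504 0.302 0.001] 0.72
top sink_edge [0.532 0.362 0.003] 0.69
top sink_edge [0.791 0.19  0.002] 0.29
top glass_a [0.538 0.116 0.005] 0.96
top glass_a [0.456 0.122 0.008] 0.93
top sink_plug [0.363 0.328 0.002] 0.78
top coffee_cup [ 0.372 -0.102  0.003] 0.59
top mug [ 0.713 -0.055  0.001] 0.75
top milk_carton [ 0.732  0.299 -0.002] 0.98
top coffee_press [0.79  0.188 0.   ] 0.72
top coffee_press [0.533 0.361 0.003] 0.62
top water_bottle [ 0.713 -0.052 -0.   ] 0.68
top water_bottle [ 0.759  0.086 -0.002] 0.46
scene drip_tray [ 0.493  0.113 -0.001] 0.82
scene drip_tray [0.502 0.302 0.005] 0.69
scene spout_pivot [ 0.529  0.228 -0.   ] 0.76
scene spout_tip [0.504 0.305 0.002] 0.64
scene sink_edge [ 0.527  0.363 -0.   ] 0.6
scene sink_edge [ 0.716 -0.055 -0.001] 0.54
scene glass_a [0.532 0.112 0.01 ] 0.9
scene glass_a [0.452 0.121 0.01 ] 0.65
```

View pics/top.png

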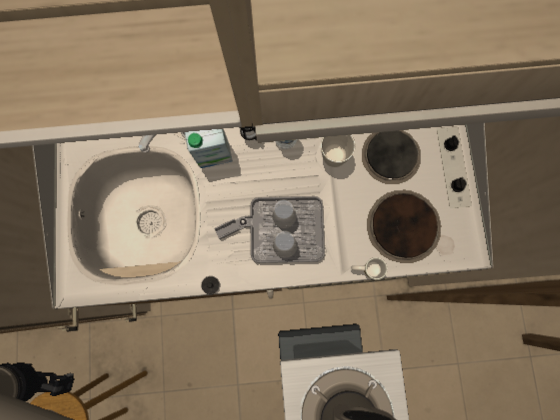

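View pics/scene.png

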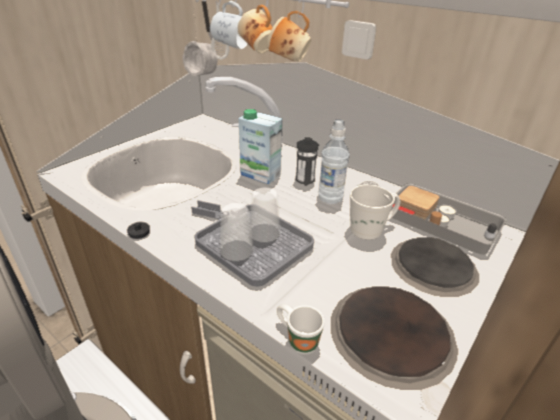

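The top view shows the tray at about (287,230) px, its spout pointing left and aimed a little towards the robot (tip ~(222,232)). The sink is to the left, the plug at (210,285) and the cup at (372,269). The scene view agrees. The swivel is about 1.19 rad and the tray yaw about -4°. First I'll swing the spout with the jaws shut.

Call:
{"method": "send_rows", "body": {"deltas": "-0.035 -0.026 0 7.2;-0.07 -0.052 0 14.4;-0.105 -0.078 0 21.6;-0.14 -0.104 0 28.8;-0.175 -0.13 0 36", "claw": 0}}

```text
t: 1.4
eef_pos: [0.3313, 0.4659, 0.2395]
tool_rot: [-0.0, 0.452, 0.892, 0.0]
contact_force: [1.2, 0.6, -0.6]
gripper_width: 0.14
grasp_force: 0.0
```

Call:
{"method": "send_rows", "body": {"deltas": "-0.043 -0.001 0.018 7.3;-0.087 -0.002 0.036 14.6;-0.13 -0.002 0.054 21.9;-0.174 -0.003 0.072 29.2;-0.217 -0.004 0.09 36.5"}}

```text
t: 1.9
eef_pos: [0.4575, 0.2893, 0.1491]
tool_rot: [0.0, 0.709, 0.706, 0.001]
contact_force: [0.1, 1.5, -0.1]
gripper_width: 0.001
grasp_force: 0.0
```

Call:
{"method": "send_rows", "body": {"deltas": "0 0 0.04 0;0 0 0.08 0;0 0 0.11 0;0 0 0.125 0;0 0 0.131 0"}}

```text
t: 2.4
eef_pos: [0.456, 0.2904, 0.0172]
tool_rot: [-0.0, 0.707, 0.707, -0.001]
contact_force: [-0.3, -0.2, 0.1]
gripper_width: -0.0
grasp_force: 0.0
```

Call:
{"method": "send_rows", "body": {"deltas": "0 0.01 0 0;0 0.018 0 0;0 0.026 0 0;0 0.034 0 0;0 0.04 0 0"}}

```text
t: 2.9
eef_pos: [0.4977, 0.2911, 0.019]
tool_rot: [0.0, 0.707, 0.707, 0.001]
contact_force: [-0.5, 0.2, 1.2]
gripper_width: 0.002
grasp_force: 0.6
```

```bash
python3 - <<'E'
from h import *
o=bot.get_obs();print(o['t'],o['eef_pos'],o['contact_force'])
p=look('top',['spout_pivot','spout_tip','drip_tray'],'top2.png')
print(p['fx'])
w=look('wrist',['spout_pivot','spout_tip'],'w2.png')
a=p['img'][170:290,190:340];cv2.imwrite('pics/c2.png',np.hstack([cv2.resize(a,(500,400),interpolation=cv2.INTER_CUBIC),cv2.resize(w['img'],(300,400))])[:,:,::-1])
E
```

```text
2.9 [0.4977143  0.29110482 0.01903963] [-0.47088707  0.23289142  1.19843666]
top spout_pivot [ 0.528  0.225 -0.001] 0.77
top drip_tray [ 0.496  0.108 -0.004] 0.87
top drip_tray [0.536 0.116 0.008] 0.16
460.70353465131353
wrist spout_pivot [ 0.365  0.33  -0.005] 0.73
wrist spout_tip [0.527 0.311 0.001] 0.9
```

View pics/c2.png

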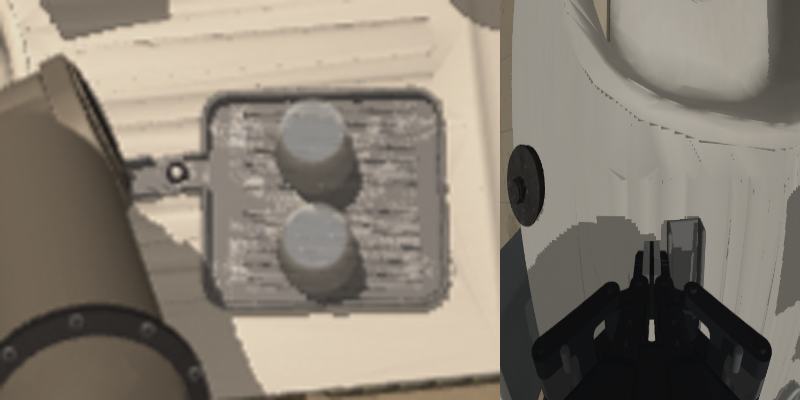

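The crop shows the arm hiding the spout, and the tray has not moved. The wrist view shows the spout pressed to the right of the shut fingers, almost along world y. I'll push 5 mm more and then back off.

Call:
{"method": "send_rows", "body": {"deltas": "0 0.003 0 0;0 0.005 0 0;0 0.005 0 0;0 -0.015 0 0;0 -0.03 0 0"}}

```text
t: 3.75
eef_pos: [0.4661, 0.2904, 0.0182]
tool_rot: [0.0, 0.707, 0.707, -0.0]
contact_force: [-0.8, -1.2, 0.4]
gripper_width: 0.002
grasp_force: 0.0
```

Call:
{"method": "send_rows", "body": {"deltas": "0 0 -0.045 0;0 0 -0.09 0;0 0 -0.135 0;-0.01 0 -0.18 0;-0.05 0 -0.205 0", "claw": 1}}

```text
t: 4.25
eef_pos: [0.4677, 0.2448, 0.2271]
tool_rot: [0.0, 0.705, 0.709, 0.003]
contact_force: [0.8, -0.4, -0.5]
gripper_width: 0.846
grasp_force: 0.0
```

Call:
{"method": "send_rows", "body": {"deltas": "-0.049 0.005 0 0;-0.098 0.01 0 0;-0.147 0.015 0 0;-0.196 0.02 0 0;-0.245 0.025 0 0"}}

```text
t: 4.75
eef_pos: [0.4915, -0.0064, 0.2236]
tool_rot: [0.0, 0.707, 0.707, 0.001]
contact_force: [1.0, 0.7, -0.0]
gripper_width: 1.0
grasp_force: 0.0
```

Call:
{"method": "send_rows", "body": {"deltas": "-0.045 0 0 0;-0.045 0 0.04 0;-0.045 0 0.08 0;-0.045 0 0.1 0;-0.045 0 0.1 0"}}

```text
t: 5.25
eef_pos: [0.4895, -0.0497, 0.1209]
tool_rot: [-0.002, 0.707, 0.707, -0.002]
contact_force: [-1.3, -0.2, 1.1]
gripper_width: 0.997
grasp_force: 0.0
```

```bash
python3 - <<'E'
from h import *
o=bot.get_obs();print(o['t'],o['eef_pos'],o['tool_rot'])
p=look('top',['spout_pivot','spout_tip','drip_tray','sink_edge','glass_a'],'top3.png')
look('scene',['spout_pivot','spout_tip','drip_tray','sink_edge'])
w=bot.read_camera('wrist')
m=bot.masks_of(p,'drip_tray')[0]['mask'].astype('uint8');print(cv2.minAreaRect(cv2.findNonZero(m)))
a=p['img'][170:290,190:340];cv2.imwrite('pics/c3.png',np.hstack([cv2.resize(a,(500,400),interpolation=cv2.INTER_CUBIC),cv2.resize(w['img'],(300,400))])[:,:,::-1])
E
```

```text
5.25 [ 0.4894827  -0.04967139  0.12093757] [-0.00155944  0.70709557  0.70711255 -0.00229391]
top spout_pivot [0.53  0.224 0.001] 0.61
top spout_pivot [0.532 0.31  0.002] 0.21
top spout_tip [0.533 0.308 0.002] 0.84
top drip_tray [ 0.496  0.109 -0.004] 0.9
top sink_edge [0.533 0.36  0.002] 0.89
top glass_a [0.534 0.114 0.007] 0.92
top glass_a [0.458 0.122 0.007] 0.65
scene spout_tip [0.53  0.307 0.004] 0.7
scene drip_tray [0.495 0.11  0.001] 0.62
scene sink_edge [ 0.529  0.362 -0.   ] 0.64
((269.4184265136719, 229.09408569335938), (65.48877716064453, 108.77766418457031), 88.93909454345703)
```

View pics/c3.png

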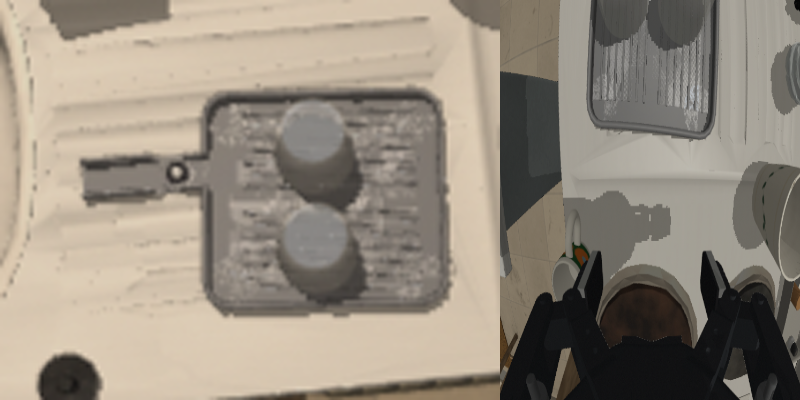

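```bash
python3 - <<'E'
from h import *
print(bot.tips_ahead, [a for a in dir(bot) if a[0]!='_'])
p=bot.read_camera('scene');cv2.imwrite('pics/s4.png',cv2.resize(p['img'][180:400,180:420],(720,600))[:,:,::-1])
E
```

```text
0.008 ['PlanningError', 'get_obs', 'hand_in', 'landmark_of', 'masks_of', 'read_camera', 'tips_ahead']
```

Call:
{"method": "send_rows", "body": {"deltas": "0 0 0.04 0;0 0 0.075 0;0 0 0.095 0;0 0 0.102 0;0 0 0.102 0"}}

```text
t: 6.45
eef_pos: [0.4912, -0.0495, 0.0207]
tool_rot: [-0.001, 0.707, 0.707, -0.001]
contact_force: [-0.6, -1.5, 0.1]
gripper_width: 0.998
grasp_force: 0.0
```

Call:
{"method": "send_rows", "body": {"deltas": "0.01 0 0.004 0;0.02 0 0.008 0;0.026 0 0.008 0;0.03 0 0.008 0;0.034 0 0.008 0"}}

```text
t: 6.95
eef_pos: [0.4919, -0.0147, 0.0136]
tool_rot: [0.0, 0.707, 0.708, 0.0]
contact_force: [0.3, 0.2, -0.1]
gripper_width: 1.002
grasp_force: 0.0
```

Call:
{"method": "send_rows", "body": {"deltas": "0.003 0 0 0;0.006 0 0 0;0.009 0 0 0;0.012 0 0 0;0.015 0 0 0"}}

```text
t: 7.45
eef_pos: [0.4919, -0.002, 0.0134]
tool_rot: [0.001, 0.708, 0.706, -0.0]
contact_force: [0.9, -4.6, -0.8]
gripper_width: 1.002
grasp_force: 2.6
```

Call:
{"method": "send_rows", "body": {"deltas": "0.004 0 0 0;0.008 0 0 0;0.012 0 0 0;0.016 0 0 0;0.02 0 0 0"}}

```text
t: 7.95
eef_pos: [0.4921, 0.018, 0.0134]
tool_rot: [0.001, 0.708, 0.706, -0.0]
contact_force: [1.0, -5.2, -0.1]
gripper_width: 0.995
grasp_force: 2.6
```

```bash
python3 - <<'E'
from h import *
o=bot.get_obs();print(o['t'],o['eef_pos'],o['contact_force'])
p=look('top',['spout_pivot','spout_tip','drip_tray','glass_a'])
s=look('scene',['spout_pivot','spout_tip','drip_tray'])
a=p['img'][170:290,190:340];b=s['img'][180:320,170:330];cv2.imwrite('pics/c4.png',np.hstack([cv2.resize(a,(400,320),interpolation=cv2.INTER_CUBIC),cv2.resize(b,(366,320))])[:,:,::-1])
E
```

```text
7.95 [0.49205155 0.01795029 0.01337295] [ 1.03424342 -5.2206235  -0.05122323]
top spout_pivot [0.517 0.246 0.002] 0.71
top spout_tip [0.52  0.331 0.003] 0.81
top spout_tip [0.449 0.141 0.012] 0.37
top drip_tray [ 0.492  0.13  -0.006] 0.89
top glass_a [0.534 0.14  0.007] 0.84
top glass_a [0.45  0.141 0.009] 0.63
scene spout_pivot [0.518 0.253 0.   ] 0.55
scene spout_pivot [ 0.488  0.135 -0.001] 0.55
scene spout_tip [0.517 0.331 0.003] 0.6
scene spout_tip [0.489 0.131 0.002] 0.6
scene drip_tray [0.49  0.133 0.   ] 0.57
scene drip_tray [ 0.76   0.086 -0.002] 0.55
```

View pics/c4.png

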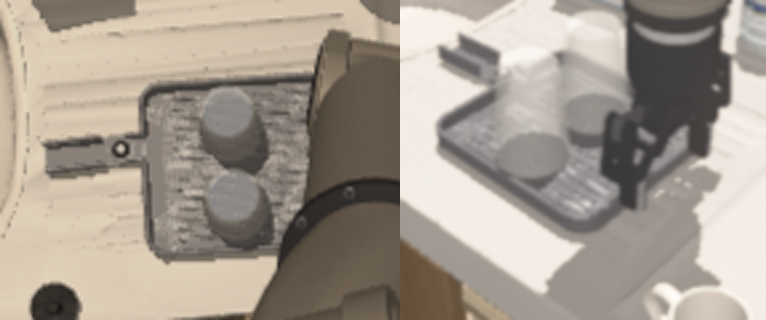

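The two fingers have squared the tray: spout tip at y≈0.331, standing straight out, both glasses upright. About 60 mm remains.

Call:
{"method": "send_rows", "body": {"deltas": "0.005 0 0 0;0.011 0 0 0;0.017 0 0 0;0.023 0 0 0;0.029 0 0 0"}}

```text
t: 8.9
eef_pos: [0.4912, 0.0475, 0.0133]
tool_rot: [0.0, 0.707, 0.707, -0.001]
contact_force: [0.2, -7.0, 0.9]
gripper_width: 0.998
grasp_force: 3.4
```

Call:
{"method": "send_rows", "body": {"deltas": "0.006 0 0 0;0.012 0 0 0;0.018 0 0 0;0.023 0 0 0;0.027 0 0 0"}}

```text
t: 9.4
eef_pos: [0.4911, 0.0744, 0.0133]
tool_rot: [0.0, 0.707, 0.707, -0.001]
contact_force: [0.6, -7.2, 1.5]
gripper_width: 1.003
grasp_force: 3.6
```

```bash
python3 - <<'E'
from h import *
o=bot.get_obs();print(o['t'],o['eef_pos'],o['contact_force'])
look('top',['spout_pivot','spout_tip','drip_tray','sink_edge','glass_a'])
look('scene',['spout_pivot','spout_tip','drip_tray','sink_edge'])
E
```

```text
9.4 [0.49109374 0.07444367 0.01328077] [ 0.63397119 -7.24042626  1.45086831]
top spout_pivot [0.514 0.302 0.   ] 0.8
top spout_tip [0.512 0.388 0.004] 0.73
top drip_tray [ 0.486  0.186 -0.003] 0.58
top drip_tray [0.735 0.295 0.002] 0.44
top sink_edge [0.51  0.303 0.005] 0.49
top glass_a [0.448 0.194 0.012] 0.97
top glass_a [0.531 0.196 0.009] 0.85
scene spout_pivot [ 0.515  0.307 -0.003] 0.58
scene spout_pivot [ 0.532  0.364 -0.001] 0.52
scene spout_tip [0.508 0.388 0.004] 0.6
scene drip_tray [ 0.49   0.188 -0.   ] 0.7
scene drip_tray [ 0.361  0.331 -0.002] 0.55
scene sink_edge [ 0.526  0.362 -0.001] 0.61
scene sink_edge [ 0.487  0.188 -0.   ] 0.32
```

Call:
{"method": "send_rows", "body": {"deltas": "0.002 0 0 0;0.003 0 0 0;-0.01 0 0 0;-0.035 0 0 0;-0.06 0 -0.01 0"}}

```text
t: 10.45
eef_pos: [0.4908, 0.0159, 0.0226]
tool_rot: [-0.001, 0.706, 0.708, -0.0]
contact_force: [0.6, -0.8, -0.3]
gripper_width: 1.0
grasp_force: 0.0
```

Call:
{"method": "send_rows", "body": {"deltas": "0 0 -0.045 0;0 0 -0.09 0;-0.02 0 -0.13 0;-0.06 0 -0.15 0;-0.1 0 -0.15 0"}}

```text
t: 10.95
eef_pos: [0.4938, -0.0846, 0.1765]
tool_rot: [0.001, 0.706, 0.709, 0.003]
contact_force: [0.0, 0.0, 0.5]
gripper_width: 0.999
grasp_force: 0.0
```

```bash
python3 - <<'E'
from h import *
o=bot.get_obs();print(o['t'],o['eef_pos'],o['contact_force'])
p=look('top',['spout_pivot','spout_tip','drip_tray','glass_a','coffee_cup','sink_plug'])
s=look('scene',['spout_pivot','spout_tip','drip_tray','sink_edge'])
def rect(x):
    m=bot.masks_of(p,x)[0]['mask'];v,u=np.nonzero(m);d=p['depth'][v,u];k=d>0;v,u,d=v[k],u[k],d[k]
    c=np.stack([(u-p['cx'])/p['fx']*d,-(v-p['cy'])/p['fy']*d,-d,np.ones_like(d)])
    return (np.linalg.inv(p['camera_from_world'])@c)[:3].T
P=rect('drip_tray');print(P.min(0),P.max(0))
P=P[(P[:,2]>-.01)&(P[:,2]<.035)]
T=P[P[:,1]<.295];S=P[P[:,1]>.32]
print('tray',cv2.minAreaRect((T[:,:2]*1000).astype('float32')));print('spout',len(S),cv2.minAreaRect((S[:,:2]*1000).astype('float32')))
a=p['img'][170:290,180:330];b=s['img'][160:310,160:330];cv2.imwrite('pics/c5.png',np.hstack([cv2.resize(a,(400,320),interpolation=cv2.INTER_CUBIC),cv2.resize(b,(366,320))])[:,:,::-1])
E
```

```text
10.95 [ 0.49380507 -0.08457915  0.17649993] [0.01458191 0.02285197 0.54157746]
top spout_pivot [0.512 0.309 0.002] 0.91
top spout_pivot [ 0.367  0.328 -0.002] 0.5
top spout_tip [0.511 0.391 0.003] 0.75
top spout_tip [ 0.734  0.296 -0.001] 0.35
top drip_tray [ 0.488  0.189 -0.004] 0.93
top glass_a [0.53  0.202 0.011] 0.65
top glass_a [0.448 0.199 0.008] 0.58
top coffee_cup [ 0.371 -0.1   -0.   ] 0.67
scene spout_pivot [ 0.513  0.307 -0.   ] 0.72
scene spout_tip [0.509 0.39  0.003] 0.75
scene drip_tray [ 0.488  0.19  -0.   ] 0.61
scene sink_edge [ 0.528  0.362 -0.   ] 0.82
scene sink_edge [0.763 0.089 0.001] 0.26
[ 0.39820225  0.08329387 -0.15624583] [0.589902   0.42516639 0.11008549]
tray ((494.2383728027344, 189.06153869628906), (211.57208251953125, 191.52352905273438), 89.81124114990234)
spout 332 ((512.2736206054688, 354.9054260253906), (34.59096145629883, 70.28053283691406), 1.2110024690628052)
```

View pics/c5.png

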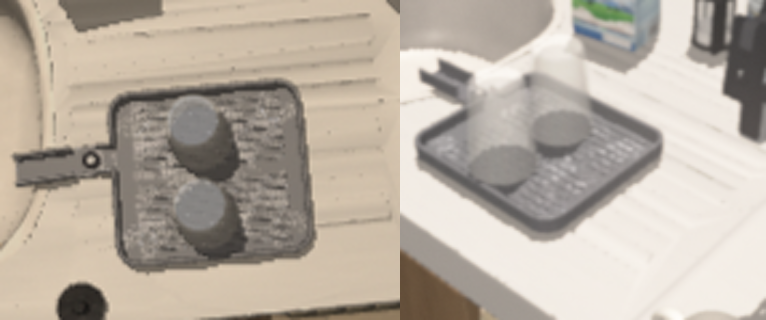

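The spout hangs about 29 mm over the edge and stands straight out. The tray is square within a degree, both glasses are upright and the arm is clear.

```bash
python3 -c "
from station import bot
print(bot.hand_in())"
```

```text
the job is handed in; nothing more can be done
None
```

I handed in the job at about 11 s of the 54 s. By my last camera measurements the spout points straight out and hangs about 29 mm over the sink edge, the tray is square, and both glasses stand untouched. The hand-in returned no verdict.

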